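# Move the filter cassette to the other push-push filter box

### The job

Move the filter cassette from the box it is locked in to the empty filter box: press down on its top so that the push-push catch lets it rise, lift it out, lower it into the empty box and press it down until that catch locks and keeps it down in the box once you let go. The catches are set to different depths, so feel for the stop and never push a catch with more than 15 N. Leave everything else on the bench where it is.

Things in the scene. Friction and masses are not known exactly. Their poses are not given: they have to be found in the camera images.
- loaded_box: Aluminium filter box with the cassette in it, bolted down: 74 mm along its x, 92 along y, 86 high; foot flanges 8 mm high reach 64 mm out along y, a round beam port stands 6 mm out of the front and back. Origin: centre of its underside, z up. Locked, the cassette's top is within 1.5 mm of flush; released by a press it rises by itself to 24 mm above the box's top, loose, to be lifted straight out.
- loaded_box_mouth (a point): Centre of that box's open top, 86 mm above its origin. The shaft below is 53 mm along x by 59 mm along y, with a 45-degree bevel 5 mm wide round the mouth (63 by 69 mm at the top). In it a spring carriage with a push-push catch carries the cassette: pressed past its click and let go it stays down (locked); pressed past the click again and let go it rises.
- empty_box: Identical filter box, bolted down, without a cassette; its carriage is released (up), so a cassette lowered in stops with its top 24 mm above the box's top and must then be pressed to lock. Origin: centre of its underside. This catch is set to another depth (beam height), not known: its locked height lies between 7.5 mm below and 7.5 mm above flush; click and stop shift with it.
- empty_box_mouth (a point): Centre of that box's open top, 86 mm above its origin; shaft and bevel as in the other box. Both catches: the click comes 4 mm below the locked height, and 0.7 mm further a hard stop begins, 40 N per mm. Pushing takes 2 to 5 N at first and 4 to 9 N just before the click; 11 to 14 N means on the stop, past the click. A press given up before the click changes nothing.
- cassette: Filter cassette: a black block 50 mm along its x, 56 mm along y, 60 mm high, 165 to 290 g, a round amber window in its front and back faces; the lowest 5 mm are stepped in by up to 3 mm. It fits the shafts with 1.5 mm clearance a side, its axes along the box's, either way round. Origin: centre of its underside, z up. At the start it is locked in loaded_box, axes along the box's.
- cassette_top (a point): Centre of the cassette's flat steel top, 60 mm above its origin, where it is pressed (round thumb mark). When it stands 24 mm proud, its sides can be gripped across the 50 mm or the 56 mm.
- lens_post: Bystander: a lens in an upright 38 mm ring on a steel post, 81 mm high, foot 32 mm across, loose. Origin: centre of its foot.
- iris_post: Bystander: an iris in an upright 37 mm ring on a steel post, 80 mm high, foot 32 mm across, loose. Origin: centre of its foot.
- lens_tube: Bystander: a black lens tube standing upright, 30 mm across, 50 mm high, loose. Origin: centre of its foot.
- hex_driver: Bystander: a hex driver lying flat, 170 mm long, black handle, loose.
- optic_case: Bystander: a flat plastic optic case, 62 by 62 by 24 mm, loose.
- power_sensor: Bystander: a black disc-shaped power sensor lying flat, 60 mm across, 20 mm high, loose.
- screw_tray: Bystander: a small steel tray of screws, 55 by 85 by 18 mm, loose.

How it is judged:
By the outcome, as a careful person would: the job done as asked, in the order asked, and still so for the second after the job is handed in, with the robot touching nothing.
It also fails if it takes over 64 s, if anything falls off the work surface, if the arm or the gripper's body presses on something with over 40 N, if the wrist force passes 120 N, or if a joint passes its speed limit or range.

### The arm

A 6-joint arm with a two-finger parallel gripper is mounted at the origin on the work surface. World frame = base frame: x ahead of the robot, y to its left, z up, the work surface at z = 0. Lengths are in m, angles in rad, forces in N, time in s.
With the tool pointing down it reaches from about 0.3 to 0.825 m from the base axis. Payload 5.4 kg.
Tool frame: the origin (TCP) lies midway between the tips of the shut fingers; the grasp point (between the pads) lies 19 mm behind it; y points along the fingers, z is the direction in which the jaws open and shut, and the axes are right-handed (so a half turn about y gives the same grasp; the last joint's range is limited). The gripper opens to 92 mm and grips with 3 to 60 N. Pads are 20 mm wide; open, the fingers measure 128 mm over their backs; the gripper's body (75 mm by 189 mm) begins 69 mm behind the grasp point.
Start: joints at [1.009, 0.158, 1.597, -0, 1.386, -0.21], TCP at [0.198, 0.54, 0.215] pointing down, gripper open.
Joint ranges: [-2.91, 2.91], [-0.94, 2.29], [0.18, 2.7], [-1.29, 4.43], [0.17, 2.64], [-3, 3]. Speed limits (rad/s): [2.57, 2.57, 3.14, 3.14, 3.14, 3.14].

### API

Orientations are given as a rotation vector (axis times angle).
In Python, from bench import * gives the robot as it stands.
- The arm moves only by the tool step_arm, never from a script. Its argument "deltas" is text: rows parted by semicolons, each of 7 numbers parted by spaces: the finger opening in m, from 0 to 0.0919, then the shift along the tool's x, y, z in m, then the turn, a rotation vector about the tool's x, y, z in units of 6 degrees (1.0 is 6 degrees). In form: hand tx ty tz rx ry rz; .... A call has exactly 5 rows; each row is the pose to reach, as a shift and turn from the pose commanded when the call began, along the tool's axes at that moment; what a row does not reach only later rows make up. A row lasts 1/12 s, in which the tool goes at most 41.7 mm and 7.16 degrees, less where a joint would pass 70% of its speed; a pose out of reach is approached as far as the arm can. A call with a gripper value outside its range is refused whole. The fingers move at their own pace and stop on an object; "newtons" is the grip in N (left out, the last holds). Time passes only in rows, so rows that repeat a pose let the fingers close, or fill a call up. It gives the time, the measured TCP pose, the force and the opening at its end, in the units of the state.
- get_obs(): the state, without advancing time (a new reading comes with each control period).
- snapshot(name): name is "scene" or "top" or "wrist"; returns a dict with "pixels" (384x512x3 uint8, red, green, blue), "fx", "fy", "cx", "cy" (pixels), "rvec" (rotation vector, rad) and "tvec" (3), from world to camera coordinates, as OpenCV has them. Camera axes: x right, y down, z forward; pixel columns grow to the right and rows downward; lengths in m; the calibration is good to about 2 mm. A picture is of the moment at which its call begins. There is no depth.
- finish_job(): hands the job in, once; it reports no verdict.
Trained networks look in a picture, given as the dict that the camera call returned (one of the last four; its "shot" number tells which), for a name from the list of things; names that differ only in an ending like _2 or _b are one class to them, and where a whole thing is asked for, a point or a joint stands for the part that bears it (a point fixed in the world has none). Each returns a list of dicts, best first, with "score" (0 to 1); they miss things now and then, are a little off and sometimes report something else, mostly with a low value. They report only what shows in the picture. A call takes as long as a camera call.
- regions_of(picture, target): "region" (384x512 bool, what is visible of it) and "bbox" ([left, top, right, bottom] in pixels, round what is visible of it).
The state is a dict: "time_s": time; "joints": joint angles; "dq": joint speeds; "joint_torque": joint torques, N m; "ee_pos": TCP position; "eef_rot": TCP orientation; "force": force on the tool from outside, world axes, zero at the start; "moment": the same for the moment, N m; "width": finger opening in m.
Only numpy, scipy, OpenCV 4.12 (cv2) and the standard library are available. Lean on these libraries where they do the work, as an engineer would, in place of code of your own. Each camera call takes 0.05 s, during which the arm holds its last target.

## Working session

There is one attempt and no reset: what is moved stays moved. The work goes in short steps, Python scripts to look and compute and a tool call to move; the robot and the scene stay as the last step left them, time stands still between calls to the robot, and variables do not carry over. Pictures are saved under pics/ and viewed, and the job is handed in when it is done.

Besides the shell and the picture viewer there is one more tool, called as a command line: name --argument value ..., lists and objects as JSON in quotes. step_arm: Moves the arm, as the interface text tells. Its arguments: {"type":"object","properties":{"deltas":{"type":"string"},"newtons":{"type":"number"}},"required":["deltas"]}

```bash
mkdir -p pics; ls
python3 - <<'E'
from bench import *
import cv2,pickle
o=get_obs();print(o)
for n in ("scene","top","wrist"):
    s=snapshot(n);cv2.imwrite(f"pics/{n}0.png",s["pixels"][:,:,::-1])
    print(n,s["fx"],s["fy"],s["cx"],s["cy"],s["rvec"],s["tvec"],s["shot"])
    pickle.dump(s,open(f"{n}0.pkl","wb"))
    for t in ("loaded_box","empty_box","cassette"):
        for r in regions_of(s,t)[:3]: print(t,r["score"],r["bbox"])
E
```

```text
pics
{'time_s': 0.0, 'joints': array([ 1.00889329e+00,  1.59025257e-01,  1.59824333e+00, -2.65278905e-05,
        1.38623335e+00, -2.10102812e-01]), 'dq': array([-0.00027001,  0.00071457, -0.000108  , -0.00066236,  0.00147491,
        0.00033635]), 'joint_torque': array([-6.94746268e-05, -3.85576737e+01, -3.22108519e+01,  7.00818468e-02,
        3.78793431e-02, -1.98690041e-04]), 'ee_pos': array([0.19781615, 0.5392143 , 0.21362676]), 'eef_rot': array([-1.55489501,  0.27665711, -0.27556104]), 'force': array([-0.62119869, -0.05410504,  0.08230594]), 'moment': array([-0.02898607,  0.0199297 , -0.03166867]), 'width': 0.09228468852691057}
scene 387.0184376604214 387.0184376604214 257.1092653834663 190.3186520867488 [ 1.49954385  1.90416454 -0.92179905] [ 0.09449433 -0.26238796  1.30565497] 1
loaded_box 0.69 [145.0, 163.6, 208.5, 222.2]
loaded_box 0.59 [230.8, 204.4, 249.2, 241.8]
loaded_box 0.19 [298.4, 185.1, 360.0, 249.4]
empty_box 0.78 [294.7, 182.2, 362.8, 250.7]
cassette 0.69 [158.5, 166.3, 185.9, 186.4]
top 463.27042220825456 463.27042220825456 254.0552164096549 185.25501092004697 [ 2.15789171 -2.14197159  0.07923325] [0.05313622 0.57149853 0.99900995] 2
loaded_box 0.65 [323.9, 174.7, 382.2, 216.7]
empty_box 0.7 [160.6, 168.9, 227.0, 217.2]
empty_box 0.46 [229.7, 115.3, 249.3, 134.3]
cassette 0.77 [342.2, 181.3, 372.9, 209.2]
cassette 0.44 [195.1, 231.3, 211.5, 307.2]
wrist 311.0302335231567 311.0302335231567 253.50957836909373 191.8834766673888 [-2.39747533 -1.67269647 -0.2152077 ] [-0.57510783 -0.03020438  0.39024656] 3
```

Run:
```python
import cv2
a=cv2.imread("pics/top0.png");cv2.imwrite("pics/topb0.png",cv2.resize(a[100:325,120:430],(800,580),interpolation=cv2.INTER_CUBIC))
```

```text
(no output)
```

View pics/scene0.png

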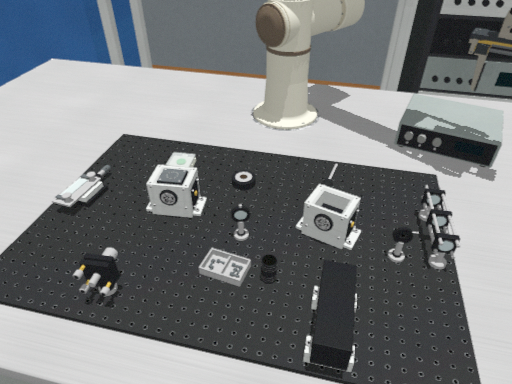

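View pics/top0.png

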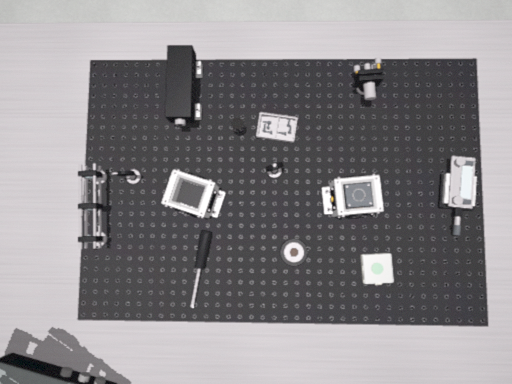

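View pics/wrist0.png

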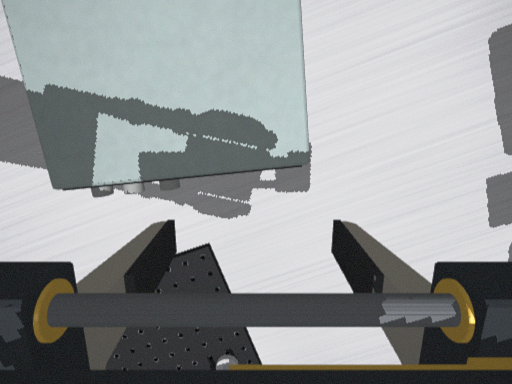

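View pics/topb0.png

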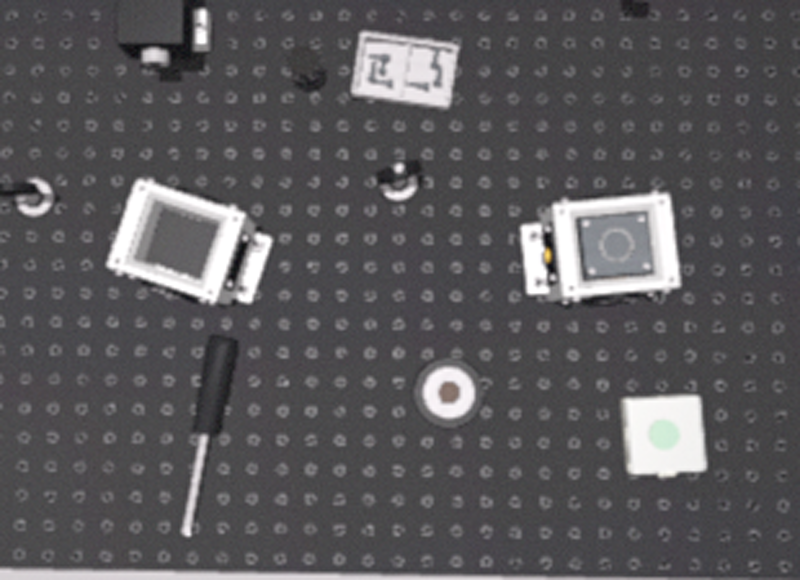

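```bash
cat > h.py <<'E'
import numpy as np,cv2
from scipy.spatial.transform import Rotation as R
def unproj(s,uv,z):
    Rm=cv2.Rodrigues(np.array(s["rvec"]))[0];t=np.array(s["tvec"])
    uv=np.atleast_2d(uv).astype(float)
    d=np.c_[(uv[:,0]-s["cx"])/s["fx"],(uv[:,1]-s["cy"])/s["fy"],np.ones(len(uv))]@Rm
    c=-Rm.T@t
    return c+d*((z-c[2])/d[:,2])[:,None]
def proj(s,P):
    K=np.array([[s["fx"],0,s["cx"]],[0,s["fy"],s["cy"]],[0,0,1]])
    return cv2.projectPoints(np.atleast_2d(P).astype(float),np.array(s["rvec"]),np.array(s["tvec"]),K,None)[0][:,0]
E
python3 - <<'E'
from h import *;import pickle
s=pickle.load(open("top0.pkl","rb"));o=s
print(unproj(s,[[358,196],[189,193]],.086))
print(unproj(s,[[256,192],[300,192],[256,240]],0))
print(R.from_rotvec([-1.55489501,  0.27665711, -0.27556104]).as_matrix())
for n in("scene","top","wrist"):
    s=pickle.load(open(n+"0.pkl","rb"));Rm=cv2.Rodrigues(s["rvec"])[0];print(n,-Rm.T@s["tvec"],Rm[2])
E
```

```text
[[ 0.54389943 -0.16165324  0.086     ]
 [ 0.54800043  0.19288523  0.086     ]]
[[ 0.55900162  0.05386178  0.        ]
 [ 0.55961263 -0.04660963  0.        ]
 [ 0.44984916  0.05290561  0.        ]]
[[ 9.38755401e-01 -9.95189586e-04  3.44582801e-01]
 [-3.44584036e-01 -1.62960919e-03  9.38754061e-01]
 [-3.72702966e-04 -9.99998177e-01 -1.87273087e-03]]
scene [1.17726484 0.1844155  0.6021212 ] [-0.76385447 -0.18226714 -0.61911634]
top [0.46056242 0.02202964 1.05586546] [ 0.10723341  0.03428398 -0.99364259]
wrist [0.13311937 0.56397346 0.3849245 ] [ 0.23793457 -0.08792123 -0.96729365]
```

Run:
```python
import cv2,numpy as np
a=cv2.imread("pics/top0.png")
def cr(a,x,y,w,h,k,n):
    b=cv2.resize(a[y:y+h,x:x+w],None,fx=k,fy=k,interpolation=cv2.INTER_CUBIC)
    for i in range(0,w,10): cv2.putText(b,str(x+i),(i*k,10),0,.35,(0,255,255));cv2.line(b,(i*k,12),(i*k,18),(0,255,255))
    for i in range(0,h,10): cv2.putText(b,str(y+i),(0,i*k+4),0,.35,(0,255,255));
    return b
cv2.imwrite("pics/z0.png",np.hstack([cr(a,315,165,78,60,5,0),cr(a,155,160,78,60,5,0)]))
```

```text
(no output)
```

View pics/z0.png

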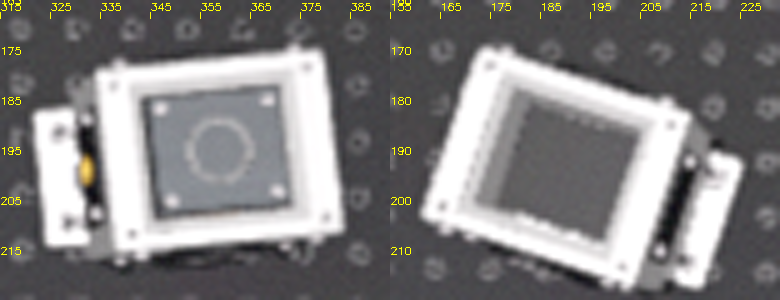

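```bash
cat >> h.py <<'E'
def rectfit(s,uv,z,lx,ly):
    """uv corners in order (+x,+y),(+x,-y),(-x,-y),(-x,+y)"""
    from scipy.optimize import least_squares
    L=np.array([[1,1],[1,-1],[-1,-1],[-1,1]])*[lx/2,ly/2]
    P=unproj(s,uv,z)[:,:2]
    def f(q):
        c,sn=np.cos(q[2]),np.sin(q[2]);return (L@np.array([[c,sn],[-sn,c]])+q[:2]-P).ravel()
    r=least_squares(f,[*P.mean(0),0]);return r.x,np.round(r.fun.reshape(4,2)*1e3,1)
E
python3 - <<'E'
from h import *;import pickle
s=pickle.load(open("top0.pkl","rb"))
for uv in ([[334.4,179],[379.4,174.6],[383.6,211],[339,216.6]],[[173,169.4],[215,182.4],[204,218],[161.4,203.4]]):
    q,r=rectfit(s,uv,.086,.074,.092);print(q,np.degrees(q[2]),r)
E
```

```text
[ 0.54554521 -0.16388778  0.11192215] 6.412667059951457 [[-2.2 -1. ]
 [-1.7  1.3]
 [ 0.9  0.2]
 [ 3.  -0.5]]
[ 0.54753639  0.19435289 -0.30086665] -17.23838924318083 [[-1.7 -1. ]
 [-1.6  1.3]
 [ 3.   1.4]
 [ 0.2 -1.7]]
```

step_arm --deltas "0.09 0.03 0 -0.014 0 0 0; 0.09 0.066 0 -0.031 0 0 0; 0.09 0.102 0 -0.048 0 0 0; 0.09 0.138 0 -0.065 0 0 0; 0.09 0.174 0 -0.082 0 0 0"

```text
time_s: 1.02
ee_pos: [0.3342, 0.4015, 0.2148]
eef_rot: [-1.553, 0.275, -0.276]
force: [0.4, -0.3, 0.6]
width: 0.0898
```

step_arm --deltas "0.09 0.036 0 -0.017 0 0 0; 0.09 0.072 0 -0.034 0 0 0; 0.09 0.108 0 -0.051 0 0 0; 0.09 0.144 0 -0.068 0 0 0; 0.09 0.18 0 -0.085 0 0 0"

```text
time_s: 1.43
ee_pos: [0.4741, 0.2594, 0.2149]
eef_rot: [-1.553, 0.276, -0.277]
force: [1.9, 0.7, 0.2]
width: 0.0903
```

step_arm --deltas "0.09 0.036 0 -0.017 0 0 0; 0.09 0.068 0.003 -0.032 0 -0.3 0; 0.09 0.079 0.006 -0.036 0 -0.5 0; 0.09 0.079 0.006 -0.036 0 -0.5 0; 0.09 0.079 0.006 -0.036 0 -0.5 0"

```text
time_s: 1.85
ee_pos: [0.5345, 0.1999, 0.2083]
eef_rot: [-1.558, 0.237, -0.236]
force: [-0.3, 0.1, 0.1]
width: 0.0897
```

Run:
```python
from bench import *
import cv2,pickle
s=snapshot("wrist");o=get_obs();print(o["time_s"],o["ee_pos"],o["eef_rot"],o["force"])
cv2.imwrite("pics/wE.png",s["pixels"][:,:,::-1]);pickle.dump(s,open("wE.pkl","wb"))
s=snapshot("top");cv2.imwrite("pics/t1.png",s["pixels"][:,:,::-1])
```

```text
1.9 [0.53408259 0.20059108 0.20857062] [-1.55760137  0.23589875 -0.23476034] [ 1.40354344 -0.04327259 -0.09720593]
```

View pics/wE.png

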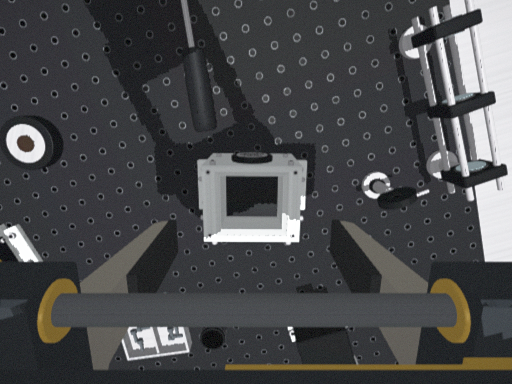

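```bash
cat >> h.py <<'E'
def zoom(f,x,y,w,h,k,out):
    a=cv2.imread(f);b=cv2.resize(a[y:y+h,x:x+w],None,fx=k,fy=k,interpolation=cv2.INTER_CUBIC)
    for i in range(0,w,10): cv2.putText(b,str(x+i),(i*k,10),0,.35,(0,255,255));cv2.line(b,(i*k,12),(i*k,18),(0,255,255))
    for i in range(0,h,10): cv2.putText(b,str(y+i),(0,i*k+4),0,.35,(0,255,255))
    cv2.imwrite(out,b)
E
python3 -c "
from h import *
zoom('pics/wE.png',190,145,125,105,6,'pics/wEz.png')"
```

```text
(no output)
```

View pics/wEz.png

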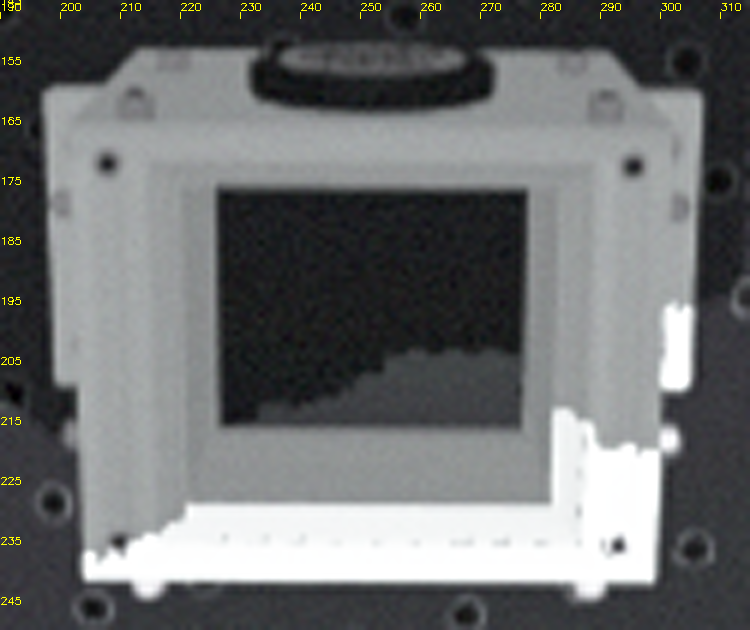

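Run:
```python
from h import *;import pickle
s=pickle.load(open("wE.pkl","rb"))
o=np.array([190,145])
q,r=rectfit(s,np.array([[656,580],[84,580],[72,125],[672,125]])/6+o,.086,.074,.092);print(q,np.degrees(q[2]),r)
P=unproj(s,np.array([[618,545],[119,541],[107,163],[633,166]])/6+o,.086)
print(P,P.mean(0),np.linalg.norm(np.diff(P,axis=0),axis=1))
Rm=R.from_rotvec([-1.5576,.2359,-.2348]).as_matrix();print(Rm, np.degrees(np.arctan2(Rm[1,0],Rm[0,0])))
```

```text
[ 0.55368835  0.19231869 -0.30413164] -17.42545914313185 [[-2.4 -1.6]
 [-1.2  3. ]
 [ 2.2  0.9]
 [ 1.4 -2.3]]
[[0.59715482 0.2223015  0.086     ]
 [0.57148979 0.14231538 0.086     ]
 [0.5098524  0.16191228 0.086     ]
 [0.53527563 0.24190336 0.086     ]] [0.55344316 0.19210813 0.086     ] [0.08400282 0.06467771 0.08393399]
[[ 9.55373349e-01 -6.37870402e-04  2.95400335e-01]
 [-2.95400090e-01  4.51567479e-04  9.55373531e-01]
 [-7.42797683e-04 -9.99999695e-01  2.42988561e-04]] -17.1815349516839
```

Run:
```python
from h import *;import pickle
s=pickle.load(open("wE.pkl","rb"))
Rm=R.from_rotvec([-1.5576,.2359,-.2348]).as_matrix();p=np.array([.5341,.2006,.2086])
for x in(-.01,0,.01):
  for z in(-.045,.045): print(x,z,proj(s,p+Rm@[x,0,z]), proj(s,p+Rm@[x,-.04,z]))
C=cv2.Rodrigues(s["rvec"])[0];print("cam in tool",Rm.T@(-C.T@s["tvec"]-p), (C@Rm).round(3))
s0=pickle.load(open("wrist0.pkl","rb"));R0=R.from_rotvec([-1.55489501,  0.27665711, -0.27556104]).as_matrix()
C=cv2.Rodrigues(s0["rvec"])[0];print("cam in tool",R0.T@(-C.T@s0["tvec"]-[0.19781615, 0.5392143 , 0.21362676]), (C@R0).round(3))
zoom('pics/scene0.png',135,150,80,75,9,'pics/sz.png')
zoom('pics/scene0.png',290,175,80,80,9,'pics/sz2.png')
```

```text
-0.01 -0.045 [[176.22023363 215.74516427]] [[154.95041566 244.67408288]]
-0.01 0.045 [[332.16279475 215.45743575]] [[353.7467484  244.32448443]]
0 -0.045 [[177.33112874 231.93801875]] [[156.7368526  264.72584399]]
0 0.045 [[331.10382355 231.66175124]] [[352.0203085  264.39415171]]
0.01 -0.045 [[178.41153972 247.68652429]] [[158.46126803 284.08144811]]
0.01 0.045 [[330.07392483 247.42120133]] [[350.35384158 283.76663991]]
cam in tool [-0.06871193 -0.1701852  -0.00018968] [[ 0.002  0.     1.   ]
 [ 0.967 -0.253 -0.002]
 [ 0.253  0.967 -0.001]]
cam in tool [-0.06932991 -0.17127339  0.00062857] [[ 0.001 -0.001  1.   ]
 [ 0.967 -0.254 -0.001]
 [ 0.254  0.967  0.001]]
```

View pics/sz.png

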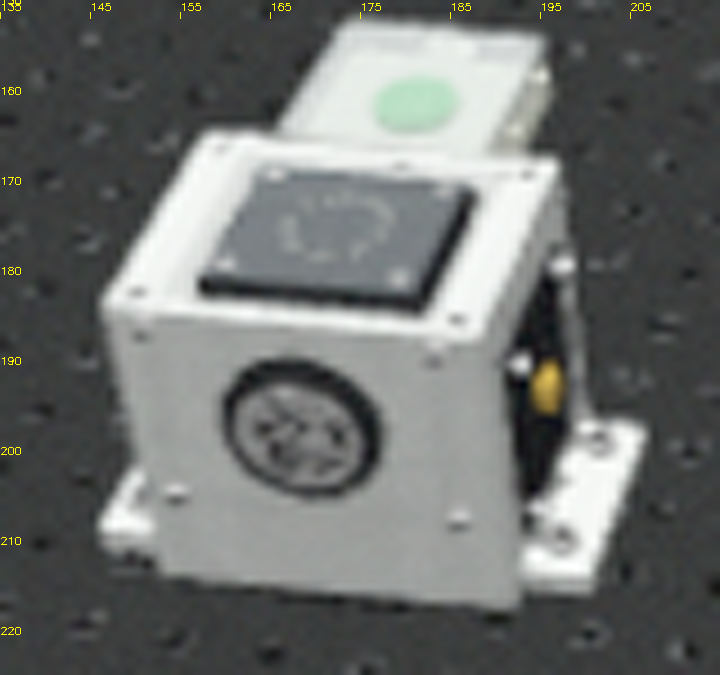

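View pics/sz2.png

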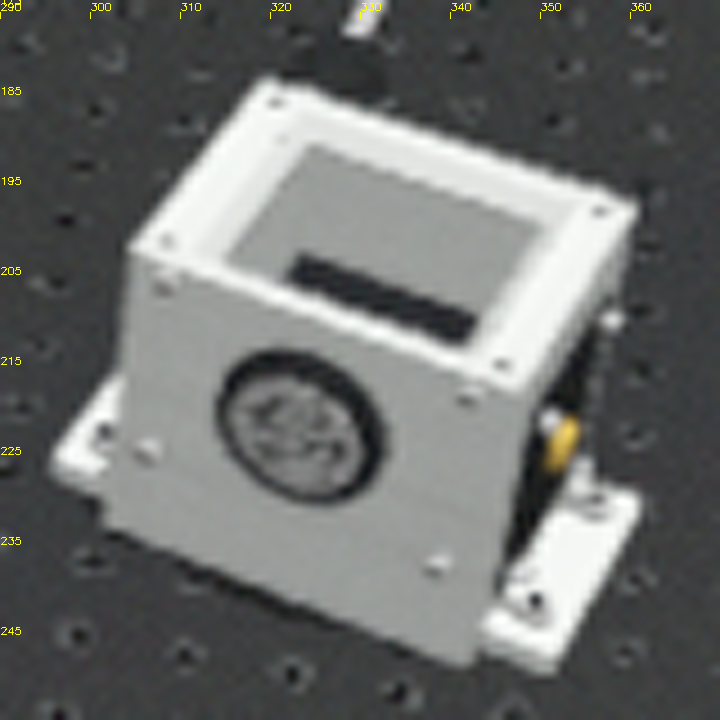

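Run:
```python
from h import *;import pickle
s=pickle.load(open("scene0.pkl","rb"))
for uv,o in (([[487,337],[103,308],[205,130],[560,158]],[135,150]),([[515,390],[130,247],[262,80],[638,210]],[290,175])):
    q,r=rectfit(s,(np.array(uv)+.5)/9-.5+o,.086,.074,.092);print(q,np.degrees(q[2]),r.tolist())
zoom('pics/wE.png',150,190,210,130,4,'pics/wf.png')
```

```text
[ 0.53177109 -0.16731646  0.11424511] 6.545762544526559 [[-1.0, -2.4], [-1.8, 1.6], [1.7, 2.1], [1.1, -1.3]]
[ 0.53468975  0.19245578 -0.31583877] -18.096228765392265 [[-0.1, -0.6], [-0.0, 1.1], [0.6, 1.6], [-0.4, -2.0]]
```

View pics/wf.png

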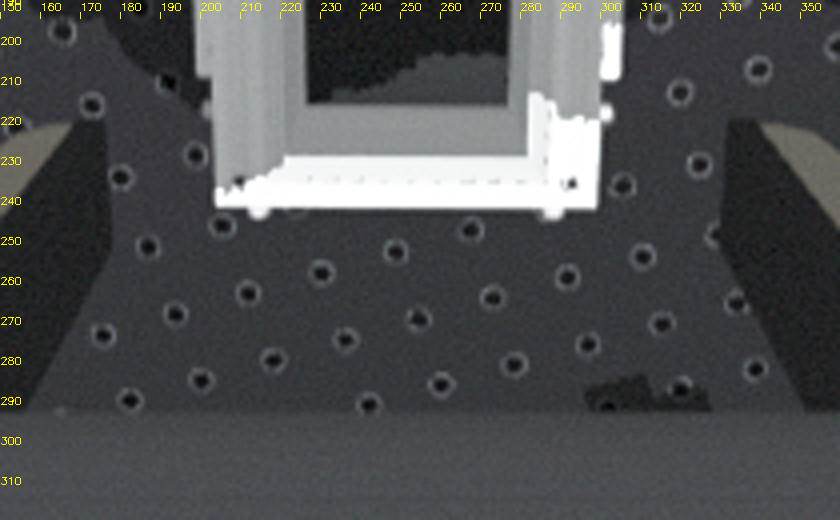

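Run:
```python
from h import *;import pickle
T=pickle.load(open("top0.pkl","rb"));S=pickle.load(open("scene0.pkl","rb"));W=pickle.load(open("wE.pkl","rb"))
f=lambda uv,k,o:(np.array(uv)+.5)/k-.5+o
top=[np.array([[334.4,179],[379.4,174.6],[383.6,211],[339,216.6]])[[1,0,3,2]],np.array([[173,169.4],[215,182.4],[204,218],[161.4,203.4]])[[0,1,2,3]]]
top[0]=top[0][[1,0,3,2]]
sc=[f([[487,337],[103,308],[205,130],[560,158]],9,[135,150]),f([[515,390],[130,247],[262,80],[638,210]],9,[290,175])]
w=f([[656,580],[84,580],[72,125],[672,125]],6,[190,145])
for z in (.086,.092,.095,.098,.101,.104):
    print(z)
    for n,s,uv in(("L top",T,top[0]),("L scene",S,sc[0]),("E top",T,top[1]),("E scene",S,sc[1]),("E wrist",W,w)):
        q,r=rectfit(s,uv,z,.074,.092);print("  ",n,q.round(4),np.degrees(q[2]).round(2),np.sqrt((r**2).sum()).round(2))
```

```text
0.086
   L top [ 0.5455 -0.1639  0.1119] 6.41 4.53
   L scene [ 0.5318 -0.1673  0.1142] 6.55 4.77
   E top [ 0.5475  0.1944 -0.3009] -17.24 4.69
   E scene [ 0.5347  0.1925 -0.3158] -18.1 2.94
   E wrist [ 0.5532  0.1921 -0.3043] -17.43 5.61
0.092
   L top [ 0.545  -0.1627  0.1119] 6.41 3.94
   L scene [ 0.5393 -0.1632  0.1142] 6.55 3.3
   E top [ 0.547   0.1933 -0.3009] -17.24 4.04
   E scene [ 0.5422  0.1924 -0.3158] -18.1 2.09
   E wrist [ 0.5514  0.1926 -0.3043] -17.43 3.08
0.095
   L top [ 0.5448 -0.1622  0.1119] 6.41 3.63
   L scene [ 0.543  -0.1612  0.1142] 6.55 2.64
   E top [ 0.5467  0.1928 -0.3009] -17.24 3.73
   E scene [ 0.5459  0.1923 -0.3158] -18.1 1.82
   E wrist [ 0.5506  0.1929 -0.3043] -17.43 1.93
0.098
   L top [ 0.5445 -0.1616  0.1119] 6.41 3.38
   L scene [ 0.5468 -0.1591  0.1142] 6.55 1.97
   E top [ 0.5465  0.1922 -0.3009] -17.24 3.37
   E scene [ 0.5496  0.1923 -0.3158] -18.1 1.92
   E wrist [ 0.5497  0.1932 -0.3043] -17.43 1.02
0.101
   L top [ 0.5442 -0.161   0.1119] 6.41 3.2
   L scene [ 0.5505 -0.1571  0.1142] 6.55 1.41
   E top [ 0.5462  0.1917 -0.3009] -17.24 2.99
   E scene [ 0.5534  0.1922 -0.3158] -18.1 2.21
   E wrist [ 0.5488  0.1935 -0.3043] -17.43 1.29
0.104
   L top [ 0.544  -0.1604  0.1119] 6.41 2.95
   L scene [ 0.5543 -0.155   0.1142] 6.55 0.95
   E top [ 0.5459  0.1912 -0.3009] -17.24 2.78
   E scene [ 0.5571  0.1922 -0.3158] -18.1 2.63
   E wrist [ 0.548   0.1938 -0.3043] -17.43 2.3
```

step_arm --deltas "0.09 0.011 0 -0.037 0 -0.6 0; 0.09 0.022 0 -0.074 0 -1.2 0; 0.09 0.033 0 -0.111 0 -1.8 0; 0.09 0.044 0 -0.148 0 -2.4 0; 0.09 0.055 0 -0.185 0 -2.9 0"

```text
time_s: 2.37
ee_pos: [0.532, 0.0071, 0.2091]
eef_rot: [-1.571, -0.008, 0.007]
force: [0.3, 0.2, 0.9]
width: 0.0898
```

```bash
cat >> h.py <<'E'
def delta(o,p,yaw):
    """tool-frame shift (m) and ry units from measured pose to world p, tool x heading yaw (deg)"""
    M=R.from_rotvec(o["eef_rot"]).as_matrix()
    D=np.radians(yaw);G=np.array([[np.cos(D),0,-np.sin(D)],[np.sin(D),0,np.cos(D)],[0,-1,0]])
    return (M.T@(np.array(p)-o["ee_pos"])).round(4), (R.from_matrix(M.T@G).as_rotvec(degrees=True)/6).round(3)
E
python3 - <<'E'
from bench import *
from h import *
o=get_obs();print(o["ee_pos"],delta(o,[.532,-.161,.2086],6.45))
E
```

```text
[0.53197343 0.00707382 0.20913099] (array([-0.0016,  0.0005, -0.1681]), array([-0.   , -0.981,  0.008]))
```

step_arm --deltas "0.09 0 0 -0.04 0 -0.3 0; 0.09 0 0 -0.08 0 -0.6 0; 0.09 -0.001 0 -0.12 0 -0.9 0; 0.09 -0.001 0 -0.16 0 -0.98 0; 0.09 -0.001 0 -0.168 0 -0.98 0"

```text
time_s: 2.78
ee_pos: [0.5321, -0.1649, 0.2091]
eef_rot: [-1.572, -0.082, 0.081]
force: [0.2, -0.1, -0.4]
width: 0.0902
```

Run:
```python
from bench import *
from h import *
import pickle
snapshot("top")
s=snapshot("wrist");o=get_obs();print(o["time_s"],o["ee_pos"],o["eef_rot"],o["force"])
cv2.imwrite("pics/wL.png",s["pixels"][:,:,::-1]);pickle.dump((s,o),open("wL.pkl","wb"))
zoom('pics/wL.png',190,145,125,105,6,'pics/wLz.png')
```

```text
2.8833 [ 0.53230384 -0.1612871   0.20887399] [-1.56906568 -0.08267195  0.08215118] [0.58129735 0.02503816 0.42673475]
```

View pics/wLz.png

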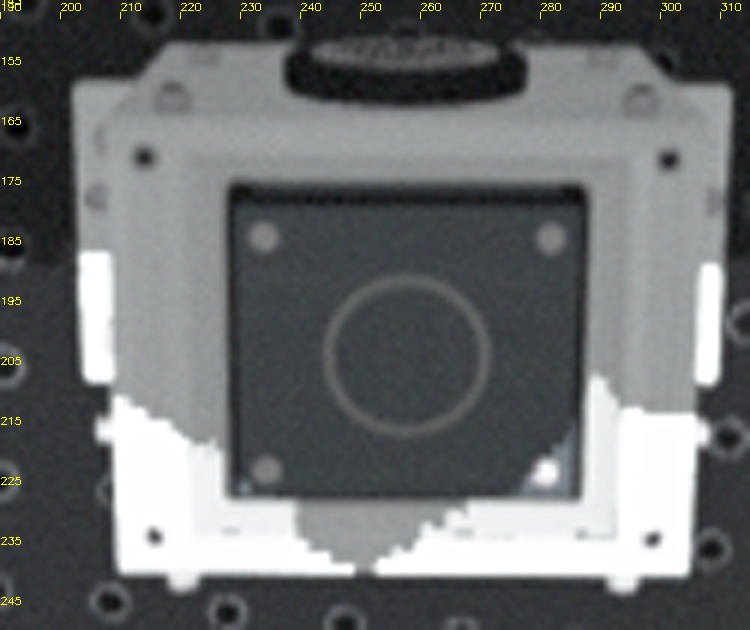

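Run:
```python
from h import *;import pickle
f=lambda uv,k,o:(np.array(uv)+.5)/k-.5+o
s,o=pickle.load(open("wL.pkl","rb"));W=pickle.load(open("wE.pkl","rb"))
cL=f([[690,574],[120,574],[108,117],[706,117]],6,[190,145]);cE=f([[656,580],[84,580],[72,125],[672,125]],6,[190,145])
sL=f([[652,539],[155,536],[144,157],[669,160]],6,[190,145]);sE=f([[618,545],[119,541],[107,163],[633,166]],6,[190,145])
sx=np.array([0.0618,.0804])
for z in(.095,.098,.101):
  for n,S,c,sc in(("L",s,cL,sL),("E",W,cE,sE)):
    q,r=rectfit(S,c,z,.074,.092);p=unproj(S,sc,z)
    q2,r2=rectfit(S,sc,z,.062,.0804)
    print(z,n,q.round(4),np.degrees(q[2]).round(2),"screws",q2[:2].round(4),np.degrees(q2[2]).round(2),np.abs(r).max(),np.abs(r2).max())
  print("ring",unproj(s,f([[407,356]],6,[190,145]),z))
M=R.from_rotvec(o["eef_rot"]).as_matrix();print(np.degrees(np.arctan2(M[1,0],M[0,0])))
```

```text
0.095 L [ 0.5484 -0.1592  0.1029] 5.89 screws [ 0.5485 -0.1593] 5.6 1.0 0.5
0.095 E [ 0.5506  0.1929 -0.3043] -17.43 screws [0.5503 0.1927] -17.68 1.2 0.6
ring [[ 0.54892844 -0.15892594  0.095     ]]
0.098 L [ 0.5475 -0.1593  0.1029] 5.89 screws [ 0.5476 -0.1594] 5.6 0.6 0.1
0.098 E [ 0.5497  0.1932 -0.3043] -17.43 screws [0.5495 0.193 ] -17.68 0.6 0.1
ring [[ 0.54802356 -0.15905325  0.098     ]]
0.101 L [ 0.5466 -0.1594  0.1029] 5.89 screws [ 0.5467 -0.1595] 5.6 1.0 0.4
0.101 E [ 0.5488  0.1935 -0.3043] -17.43 screws [0.5486 0.1933] -17.68 0.9 0.5
ring [[ 0.54711869 -0.15918056  0.101     ]]
6.012653811667135
```

Run:
```python
from bench import *
from h import *
o=get_obs();print(o["ee_pos"],delta(o,[.546,-.160,.112],6.0))
```

```text
[ 0.53230384 -0.1612871   0.20887399] (array([ 0.0137,  0.0969, -0.0002]), array([-0.001,  0.002,  0.003]))
```

step_arm --deltas "0 0.0137 0.03 0 0 0 0; 0 0.0137 0.06 0 0 0 0; 0 0.0137 0.08 0 0 0 0; 0 0.0137 0.092 0 0 0 0; 0 0.0137 0.096 0 0 0 0" --newtons 20

```text
time_s: 3.3
ee_pos: [0.5448, -0.1566, 0.1104]
eef_rot: [-1.567, -0.083, 0.088]
force: [0.1, 0.6, -0.0]
width: 0.0589
```

step_arm --deltas "0 0 0.001 0 0 0 0; 0 0 0.002 0 0 0 0; 0 0 0.003 0 0 0 0; 0 0 0.004 0 0 0 0; 0 0 0.004 0 0 0 0"

```text
time_s: 3.72
ee_pos: [0.5465, -0.1598, 0.1095]
eef_rot: [-1.57, -0.085, 0.083]
force: [0.3, -0.1, 0.8]
width: 0.0256
```

step_arm --deltas "0 0 0.001 0 0 0 0; 0 0 0.002 0 0 0 0; 0 0 0.003 0 0 0 0; 0 0 0.004 0 0 0 0; 0 0 0.004 0 0 0 0"

```text
time_s: 4.13
ee_pos: [0.5458, -0.1595, 0.1043]
eef_rot: [-1.569, -0.083, 0.084]
force: [0.0, 0.3, -0.4]
width: 0.0003
```

step_arm --deltas "0 0 0.001 0 0 0 0; 0 0 0.002 0 0 0 0; 0 0 0.003 0 0 0 0; 0 0 0.003 0 0 0 0; 0 0 0.003 0 0 0 0"

```text
time_s: 4.55
ee_pos: [0.546, -0.1595, 0.1015]
eef_rot: [-1.569, -0.084, 0.084]
force: [-0.1, -0.0, 0.0]
width: -0.0001
```

Run:
```python
from bench import *
o=get_obs();print(o["time_s"],o["ee_pos"],o["force"],o["width"])
```

```text
4.55 [ 0.54595857 -0.15950614  0.10152437] [-0.06124171 -0.01613192  0.04736311] -0.00010677593348664782
```

Now step down 1 mm at a time until contact.

step_arm --deltas "0 0 0.0005 0 0 0 0; 0 0 0.001 0 0 0 0; 0 0 0.0015 0 0 0 0; 0 0 0.002 0 0 0 0; 0 0 0.002 0 0 0 0"

```text
time_s: 4.97
ee_pos: [0.5462, -0.1597, 0.1]
eef_rot: [-1.57, -0.084, 0.084]
force: [-0.9, -0.3, 3.0]
width: 0.0006
```

step_arm --deltas "0 0 0.0005 0 0 0 0; 0 0 0.001 0 0 0 0; 0 0 0.0015 0 0 0 0; 0 0 0.002 0 0 0 0; 0 0 0.002 0 0 0 0"

```text
time_s: 5.38
ee_pos: [0.5462, -0.1598, 0.0981]
eef_rot: [-1.57, -0.084, 0.084]
force: [-1.6, -0.4, 5.4]
width: -0.0
```

step_arm --deltas "0 0 0.0003 0 0 0 0; 0 0 0.0006 0 0 0 0; 0 0 0.0009 0 0 0 0; 0 0 0.001 0 0 0 0; 0 0 0.001 0 0 0 0"

```text
time_s: 5.8
ee_pos: [0.5462, -0.1598, 0.0971]
eef_rot: [-1.57, -0.084, 0.084]
force: [-1.6, -0.5, 5.7]
width: 0.0006
```

step_arm --deltas "0 0 0.0002 0 0 0 0; 0 0 0.0004 0 0 0 0; 0 0 0.0005 0 0 0 0; 0 0 0.0005 0 0 0 0; 0 0 0.0005 0 0 0 0"

```text
time_s: 6.22
ee_pos: [0.5462, -0.1598, 0.0966]
eef_rot: [-1.57, -0.084, 0.084]
force: [-2.5, -1.1, 5.3]
width: 0.0002
```

step_arm --deltas "0 0 0.0002 0 0 0 0; 0 0 0.0003 0 0 0 0; 0 0 0.0004 0 0 0 0; 0 0 0.0004 0 0 0 0; 0 0 0.0004 0 0 0 0"

```text
time_s: 6.63
ee_pos: [0.5462, -0.1598, 0.0962]
eef_rot: [-1.57, -0.084, 0.084]
force: [-1.5, -0.4, 5.9]
width: 0.0005
```

step_arm --deltas "0 0 0.0001 0 0 0 0; 0 0 0.0002 0 0 0 0; 0 0 0.0003 0 0 0 0; 0 0 0.0003 0 0 0 0; 0 0 0.0003 0 0 0 0"

```text
time_s: 7.05
ee_pos: [0.5462, -0.1598, 0.0959]
eef_rot: [-1.57, -0.084, 0.084]
force: [-1.5, 0.1, 4.8]
width: 0.0006
```

step_arm --deltas "0 0 0.0001 0 0 0 0; 0 0 0.0002 0 0 0 0; 0 0 0.0002 0 0 0 0; 0 0 0.0002 0 0 0 0; 0 0 0.0002 0 0 0 0"

```text
time_s: 7.47
ee_pos: [0.5462, -0.1598, 0.0957]
eef_rot: [-1.57, -0.084, 0.084]
force: [-0.9, -0.7, 5.2]
width: 0.0005
```

step_arm --deltas "0 0 0.0001 0 0 0 0; 0 0 0.0002 0 0 0 0; 0 0 0.0002 0 0 0 0; 0 0 0.0002 0 0 0 0; 0 0 0.0002 0 0 0 0"

```text
time_s: 7.88
ee_pos: [0.5462, -0.1598, 0.0955]
eef_rot: [-1.57, -0.084, 0.084]
force: [-1.4, 1.0, 5.3]
width: 0.0004
```

step_arm --deltas "0 0 0.0001 0 0 0 0; 0 0 0.0002 0 0 0 0; 0 0 0.0002 0 0 0 0; 0 0 0.0002 0 0 0 0; 0 0 0.0002 0 0 0 0"

```text
time_s: 8.3
ee_pos: [0.5463, -0.1598, 0.0953]
eef_rot: [-1.57, -0.084, 0.084]
force: [-1.5, 1.0, 5.6]
width: 0.0002
```

step_arm --deltas "0 0 0.0001 0 0 0 0; 0 0 0.0002 0 0 0 0; 0 0 0.0002 0 0 0 0; 0 0 0.0002 0 0 0 0; 0 0 0.0002 0 0 0 0"

```text
time_s: 8.72
ee_pos: [0.5462, -0.1598, 0.0951]
eef_rot: [-1.57, -0.084, 0.084]
force: [-1.2, -0.4, 5.0]
width: 0.0002
```

step_arm --deltas "0 0 0.0001 0 0 0 0; 0 0 0.0001 0 0 0 0; 0 0 0.0001 0 0 0 0; 0 0 0.0001 0 0 0 0; 0 0 0.0001 0 0 0 0"

```text
time_s: 9.13
ee_pos: [0.5462, -0.1598, 0.095]
eef_rot: [-1.57, -0.084, 0.084]
force: [-0.8, -0.5, 4.3]
width: 0.0004
```

step_arm --deltas "0 0 0.0001 0 0 0 0; 0 0 0.0002 0 0 0 0; 0 0 0.0002 0 0 0 0; 0 0 0.0002 0 0 0 0; 0 0 0.0002 0 0 0 0"

```text
time_s: 9.55
ee_pos: [0.5462, -0.1598, 0.0948]
eef_rot: [-1.57, -0.084, 0.084]
force: [-1.5, 0.3, 5.9]
width: 0.0003
```

step_arm --deltas "0 0 0.0001 0 0 0 0; 0 0 0.0002 0 0 0 0; 0 0 0.0002 0 0 0 0; 0 0 0.0002 0 0 0 0; 0 0 0.0002 0 0 0 0"

```text
time_s: 9.97
ee_pos: [0.5462, -0.1598, 0.0946]
eef_rot: [-1.57, -0.084, 0.084]
force: [-1.3, -0.1, 5.3]
width: 0.0005
```

step_arm --deltas "0 0 0.0001 0 0 0 0; 0 0 0.0002 0 0 0 0; 0 0 0.0002 0 0 0 0; 0 0 0.0002 0 0 0 0; 0 0 0.0002 0 0 0 0"

```text
time_s: 10.38
ee_pos: [0.5463, -0.1598, 0.0945]
eef_rot: [-1.57, -0.084, 0.084]
force: [-1.3, 1.2, 4.6]
width: 0.0005
```

Run:
```python
from bench import *
from h import *
s=snapshot("scene");cv2.imwrite('pics/s1.png',s["pixels"][:,:,::-1]);zoom('pics/s1.png',125,110,110,115,6,'pics/s1z.png')
o=get_obs();print(o["ee_pos"],o["force"])
```

```text
[ 0.54624179 -0.15981951  0.09446027] [-1.2080722  -0.69692347  5.70155307]
```

View pics/s1z.png

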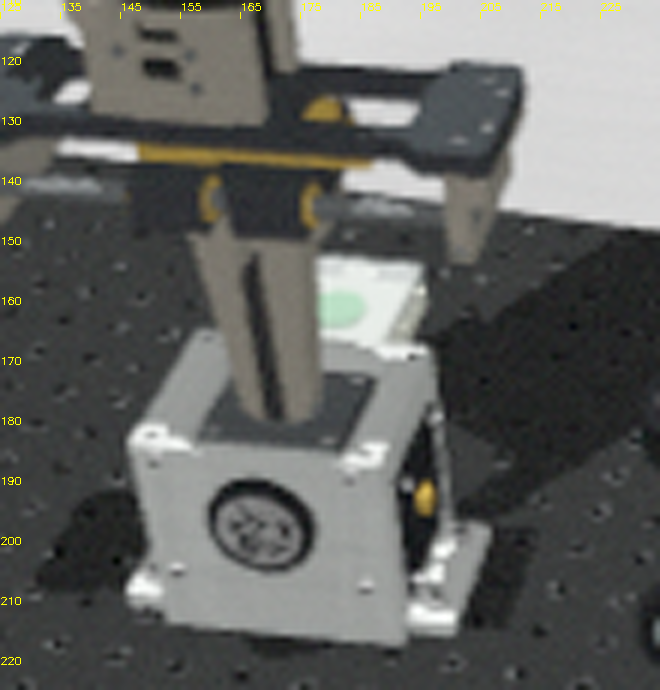

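step_arm --deltas "0 0 0.0001 0 0 0 0; 0 0 0.0002 0 0 0 0; 0 0 0.0002 0 0 0 0; 0 0 0.0002 0 0 0 0; 0 0 0.0002 0 0 0 0"

```text
time_s: 10.85
ee_pos: [0.5462, -0.1598, 0.0942]
eef_rot: [-1.57, -0.084, 0.084]
force: [-1.8, -0.0, 6.0]
width: 0.0002
```

step_arm --deltas "0 0 0.0001 0 0 0 0; 0 0 0.0002 0 0 0 0; 0 0 0.0002 0 0 0 0; 0 0 0.0002 0 0 0 0; 0 0 0.0002 0 0 0 0"

```text
time_s: 11.27
ee_pos: [0.5463, -0.1598, 0.0941]
eef_rot: [-1.57, -0.084, 0.084]
force: [-1.8, -0.2, 5.8]
width: 0.0006
```

step_arm --deltas "0 0 0.0001 0 0 0 0; 0 0 0.0002 0 0 0 0; 0 0 0.0002 0 0 0 0; 0 0 0.0002 0 0 0 0; 0 0 0.0002 0 0 0 0"

```text
time_s: 11.68
ee_pos: [0.5463, -0.1598, 0.0939]
eef_rot: [-1.57, -0.084, 0.084]
force: [-1.5, -1.0, 6.9]
width: 0.0006
```

step_arm --deltas "0 0 0.0001 0 0 0 0; 0 0 0.00015 0 0 0 0; 0 0 0.00015 0 0 0 0; 0 0 0.00015 0 0 0 0; 0 0 0.00015 0 0 0 0"

```text
time_s: 12.1
ee_pos: [0.5463, -0.1598, 0.0939]
eef_rot: [-1.57, -0.084, 0.084]
force: [-2.2, 1.0, 6.3]
width: 0.0007
```

step_arm --deltas "0 0 0.0001 0 0 0 0; 0 0 0.00015 0 0 0 0; 0 0 0.00015 0 0 0 0; 0 0 0.00015 0 0 0 0; 0 0 0.00015 0 0 0 0"

```text
time_s: 12.52
ee_pos: [0.5463, -0.1599, 0.0938]
eef_rot: [-1.57, -0.084, 0.084]
force: [-1.9, -0.2, 7.0]
width: 0.0003
```

step_arm --deltas "0 0 0.0001 0 0 0 0; 0 0 0.00015 0 0 0 0; 0 0 0.00015 0 0 0 0; 0 0 0.00015 0 0 0 0; 0 0 0.00015 0 0 0 0"

```text
time_s: 12.93
ee_pos: [0.5464, -0.1599, 0.0938]
eef_rot: [-1.57, -0.085, 0.083]
force: [-1.7, -0.2, 7.4]
width: 0.0004
```

step_arm --deltas "0 0 0.0002 0 0 0 0; 0 0 0.0003 0 0 0 0; 0 0 0.0003 0 0 0 0; 0 0 0.0003 0 0 0 0; 0 0 0.0003 0 0 0 0"

```text
time_s: 13.35
ee_pos: [0.5464, -0.1599, 0.0937]
eef_rot: [-1.57, -0.085, 0.083]
force: [-3.0, -0.7, 8.5]
width: 0.0005
```

step_arm --deltas "0 0 0.0002 0 0 0 0; 0 0 0.0004 0 0 0 0; 0 0 0.0006 0 0 0 0; 0 0 0.0006 0 0 0 0; 0 0 0.0006 0 0 0 0"

```text
time_s: 13.77
ee_pos: [0.5465, -0.16, 0.0935]
eef_rot: [-1.57, -0.085, 0.083]
force: [-2.8, 0.9, 10.2]
width: -0.0001
```

step_arm --deltas "0 0 0.0001 0 0 0 0; 0 0 0.0002 0 0 0 0; 0 0 0.0004 0 0 0 0; 0 0 0.0004 0 0 0 0; 0 0 0.0004 0 0 0 0"

```text
time_s: 14.18
ee_pos: [0.5466, -0.1601, 0.0934]
eef_rot: [-1.57, -0.085, 0.083]
force: [-4.1, 2.1, 12.4]
width: 0.0004
```

step_arm --deltas "0 0 -0.005 0 0 0 0; 0 0 -0.015 0 0 0 0; 0 0 -0.03 0 0 0 0; 0 0 -0.05 0 0 0 0; 0 0 -0.07 0 0 0 0"

```text
time_s: 14.6
ee_pos: [0.5454, -0.1591, 0.1617]
eef_rot: [-1.568, -0.083, 0.085]
force: [0.4, 0.8, -0.7]
width: 0.0005
```

step_arm --deltas "0.09 0 0 0 0 0 0; 0.09 0 0 0 0 0 0; 0.09 0 0 0 0 0 0; 0.09 0 0 0 0 0 0; 0.09 0 0 0 0 0 0"

```text
time_s: 15.02
ee_pos: [0.5451, -0.1591, 0.16]
eef_rot: [-1.568, -0.082, 0.086]
force: [-0.4, -0.2, -0.0]
width: 0.0316
```

Run:
```python
from bench import *
from h import *
import pickle
s=snapshot("wrist");o=get_obs();print(o["time_s"],o["ee_pos"],o["eef_rot"],o["force"],o["width"])
cv2.imwrite("pics/wL2.png",s["pixels"][:,:,::-1]);pickle.dump((s,o),open("wL2.pkl","wb"))
s=snapshot("scene");cv2.imwrite('pics/s2.png',s["pixels"][:,:,::-1]);zoom('pics/s2.png',125,110,110,115,6,'pics/s2z.png')
```

```text
15.0667 [ 0.54529482 -0.15916418  0.16022011] [-1.56795048 -0.08239905  0.08544897] [ 0.17351255  0.23214821 -0.75094399] 0.035396408625928764
```

View pics/wL2.png

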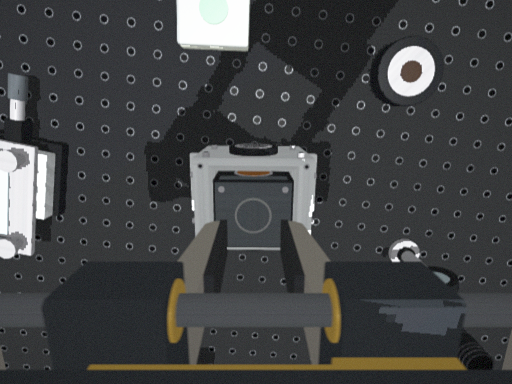

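View pics/s2z.png

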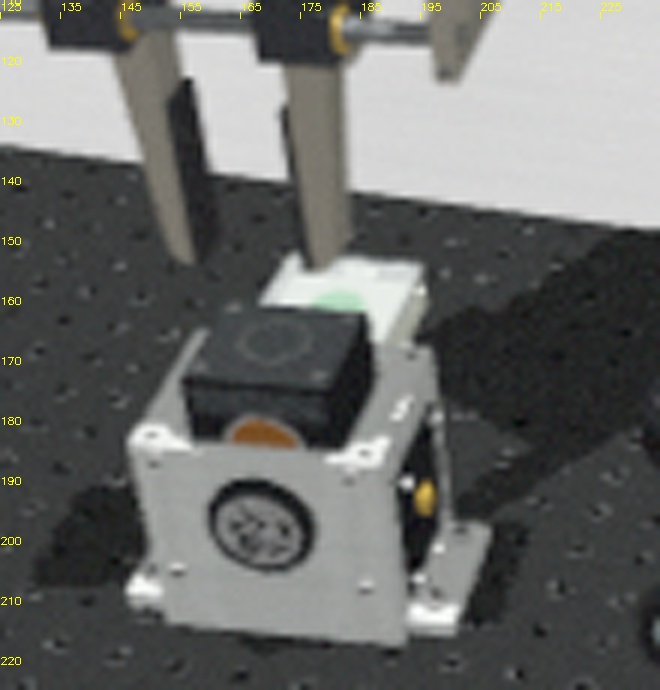

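Run:
```python
from bench import *
from h import *
import pickle
s,_=pickle.load(open("wL2.pkl","rb"));o=get_obs()
zoom('pics/wL2.png',185,135,140,120,5,'pics/wL2z.png')
for uv in ([253,216],[253,213]): print(unproj(s,[uv],.1225))
M=R.from_rotvec(o["eef_rot"]).as_matrix();print(o["ee_pos"],o["width"],M[:,0],delta(o,[.546,-.160,.103],6.0))
```

```text
[[ 0.54786042 -0.15960868  0.1225    ]]
[[ 0.54564673 -0.15984362  0.1225    ]]
[ 0.5454506  -0.15924336  0.16051506] 0.03987691052714771 [ 0.9942935   0.10666883 -0.00148443] (array([ 0.0006,  0.0575, -0.0009]), array([-0.01 ,  0.021, -0.014]))
```

View pics/wL2z.png

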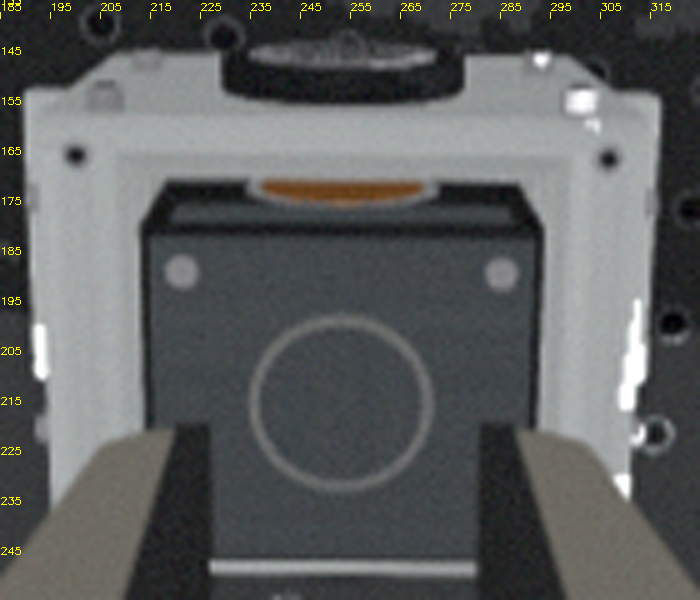

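step_arm --deltas "0.09 0 0.01 0 0 0.05 0; 0.09 0 0.02 0 0 0.05 0; 0.09 0 0.02 0 0 0.05 0; 0.09 0 0.02 0 0 0.05 0; 0.09 0 0.02 0 0 0.05 0"

```text
time_s: 15.53
ee_pos: [0.5458, -0.1595, 0.1412]
eef_rot: [-1.569, -0.079, 0.08]
force: [0.2, -0.2, -0.3]
width: 0.0732
```

step_arm --deltas "0.09 0 0 0 0 0 0; 0.09 0 0 0 0 0 0; 0.09 0 0.01 0 0 0 0; 0.09 0 0.02 0 0 0 0; 0.09 0 0.028 0 0 0 0"

```text
time_s: 15.95
ee_pos: [0.5455, -0.1593, 0.112]
eef_rot: [-1.569, -0.079, 0.081]
force: [-0.1, -0.0, -0.3]
width: 0.09
```

Run:
```python
from bench import *
from h import *
o=get_obs();print(o["time_s"],o["width"],o["force"],o["ee_pos"],delta(o,[.546,-.160,.102],5.8))
```

```text
15.95 0.09003054274680615 [-0.11435585 -0.04300103 -0.25089999] [ 0.54548756 -0.15926793  0.1120078 ] (array([ 0.0004,  0.01  , -0.0008]), array([-0.007,  0.004, -0.009]))
```

step_arm --deltas "0.09 0 0.003 0 0 0 0; 0.09 0 0.005 0 0 0 0; 0.09 0 0.006 0 0 0 0; 0.09 0 0.006 0 0 0 0; 0.09 0 0.006 0 0 0 0"

```text
time_s: 16.37
ee_pos: [0.5462, -0.1597, 0.1079]
eef_rot: [-1.57, -0.08, 0.079]
force: [-0.2, 0.1, 0.1]
width: 0.0898
```

step_arm --deltas "0.09 0 0.003 0 0 0 0; 0.09 0 0.005 0 0 0 0; 0.09 0 0.005 0 0 0 0; 0.09 0 0.005 0 0 0 0; 0.09 0 0.005 0 0 0 0"

```text
time_s: 16.78
ee_pos: [0.546, -0.1596, 0.1026]
eef_rot: [-1.569, -0.08, 0.08]
force: [0.1, 0.5, 0.8]
width: 0.0903
```

Close on it, gently, with force enough for ~3 N weight.

step_arm --deltas "0.05 0 0 0 0 0 0; 0.05 0 0 0 0 0 0; 0.05 0 0 0 0 0 0; 0.05 0 0 0 0 0 0; 0.05 0 0 0 0 0 0" --newtons 20

```text
time_s: 17.2
ee_pos: [0.546, -0.1596, 0.1026]
eef_rot: [-1.569, -0.08, 0.08]
force: [0.3, 0.3, 0.3]
width: 0.0587
```

step_arm --deltas "0.05 0 0 0 0 0 0; 0.05 0 0 0 0 0 0; 0.05 0 0 0 0 0 0; 0.05 0 0 0 0 0 0; 0.05 0 0 0 0 0 0"

```text
time_s: 17.62
ee_pos: [0.546, -0.1595, 0.1026]
eef_rot: [-1.569, -0.08, 0.08]
force: [-0.6, 0.1, 0.2]
width: 0.056
```

Run:
```python
from bench import *
from h import *
s=snapshot("scene");o=get_obs();print(o["time_s"],o["width"],o["force"],o["moment"],o["ee_pos"])
cv2.imwrite('pics/s3.png',s["pixels"][:,:,::-1]);zoom('pics/s3.png',125,110,110,115,6,'pics/s3z.png')
```

```text
17.6667 0.05554513822424552 [-0.8203953   0.69108796  1.50676074] [0.04801728 0.09557273 0.05323672] [ 0.54599958 -0.15950746  0.10257561]
```

View pics/s3z.png

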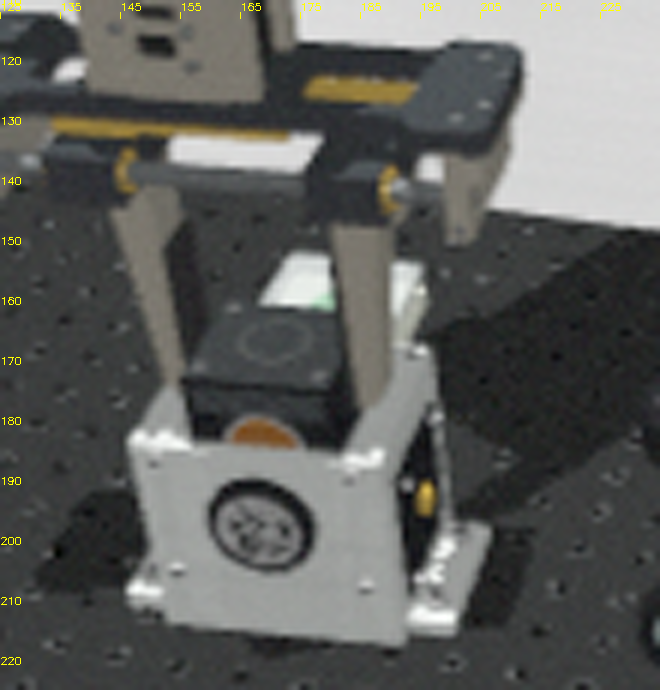

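step_arm --deltas "0.05 0 -0.004 0 0 0 0; 0.05 0 -0.01 0 0 0 0; 0.05 0 -0.018 0 0 0 0; 0.05 0 -0.028 0 0 0 0; 0.05 0 -0.04 0 0 0 0" --newtons 25

```text
time_s: 18.08
ee_pos: [0.5458, -0.1595, 0.1434]
eef_rot: [-1.569, -0.08, 0.08]
force: [-0.1, 0.3, -1.6]
width: 0.0556
```

step_arm --deltas "0.05 0 -0.015 0 0 0 0; 0.05 0 -0.03 0 0 0 0; 0.05 0 -0.042 0 0 0 0; 0.05 0 -0.05 0 0 0 0; 0.05 0 -0.05 0 0 0 0"

```text
time_s: 18.5
ee_pos: [0.5473, -0.1602, 0.1954]
eef_rot: [-1.572, -0.083, 0.077]
force: [0.3, -0.5, -1.7]
width: 0.0558
```

Run:
```python
from bench import *
from h import *
import pickle
s=snapshot("wrist");o=get_obs();print(o["time_s"],o["width"],o["force"],o["moment"],o["ee_pos"],o["eef_rot"])
cv2.imwrite("pics/wG.png",s["pixels"][:,:,::-1]);pickle.dump((s,o),open("wG.pkl","wb"))
print(delta(o,[.546+.0021,-.160+.3524,o["ee_pos"][2]],5.8-23.3))
```

```text
18.55 0.05611122308603484 [ 0.3197896  -0.8424716  -1.80207045] [ 0.03278605 -0.01522486  0.04032451] [ 0.54659962 -0.15985882  0.19383119] [-1.57050661 -0.0814283   0.07831096]
(array([ 0.0373, -0.0004,  0.3503]), array([0.008, 3.888, 0.021]))
```

View pics/wG.png

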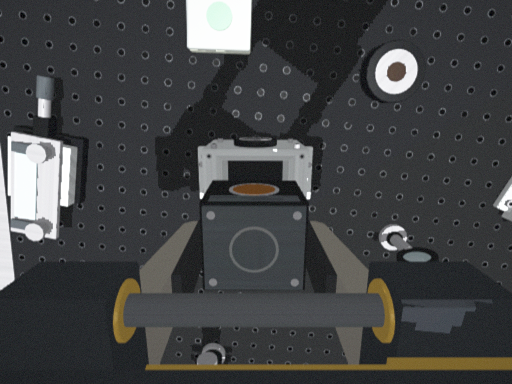

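step_arm --deltas "0.05 0.004 0 0.038 0 0.5 0; 0.05 0.008 0 0.076 0 1 0; 0.05 0.012 0 0.114 0 1.5 0; 0.05 0.016 0 0.152 0 2 0; 0.05 0.02 0 0.19 0 2.4 0"

```text
time_s: 18.97
ee_pos: [0.5456, 0.0333, 0.1914]
eef_rot: [-1.567, 0.121, -0.118]
force: [1.3, -0.1, -1.9]
width: 0.056
```

Run:
```python
from bench import *
from h import *
o=get_obs();print(o["ee_pos"],delta(o,[.548,.1936,.1936],-17.55))
```

```text
[0.54560234 0.03328247 0.19139011] (array([-0.022 , -0.0022,  0.1588]), array([ 1.000e-03,  1.467e+00, -1.900e-02]))
```

step_arm --deltas "0.05 -0.005 0 0.038 0 0.4 0; 0.05 -0.01 0 0.076 0 0.8 0; 0.05 -0.016 0 0.112 0 1.2 0; 0.05 -0.021 0 0.148 0 1.45 0; 0.05 -0.022 -0.002 0.156 0 1.46 0"

```text
time_s: 19.38
ee_pos: [0.5463, 0.1938, 0.1929]
eef_rot: [-1.557, 0.238, -0.232]
force: [-0.5, -1.1, -1.1]
width: 0.056
```

step_arm --deltas "0.05 0 0 0 0 0 0; 0.05 0 0 0 0 0 0; 0.05 0 0 0 0 0 0; 0.05 0 0 0 0 0 0; 0.05 0 0 0 0 0 0"

```text
time_s: 19.8
ee_pos: [0.5483, 0.1877, 0.1944]
eef_rot: [-1.558, 0.239, -0.239]
force: [1.0, 0.1, -2.3]
width: 0.0563
```

Run:
```python
from bench import *
from h import *
import pickle
s=snapshot("wrist");o=get_obs();print(o["time_s"],o["width"],o["force"],o["ee_pos"],o["eef_rot"])
cv2.imwrite("pics/wH.png",s["pixels"][:,:,::-1]);pickle.dump((s,o),open("wH.pkl","wb"))
zoom("pics/wH.png",185,125,140,120,5,"pics/wHz.png")
print(delta(o,[.548,.1936,.1936],-17.55))
```

```text
19.85 0.055761883458060546 [-0.0870667   0.77047781 -1.26270805] [0.54828692 0.18785008 0.19448335] [-1.55776138  0.23892167 -0.23873502]
(array([-0.002 ,  0.0009,  0.0054]), array([ 0.002,  0.019, -0.001]))
```

View pics/wHz.png

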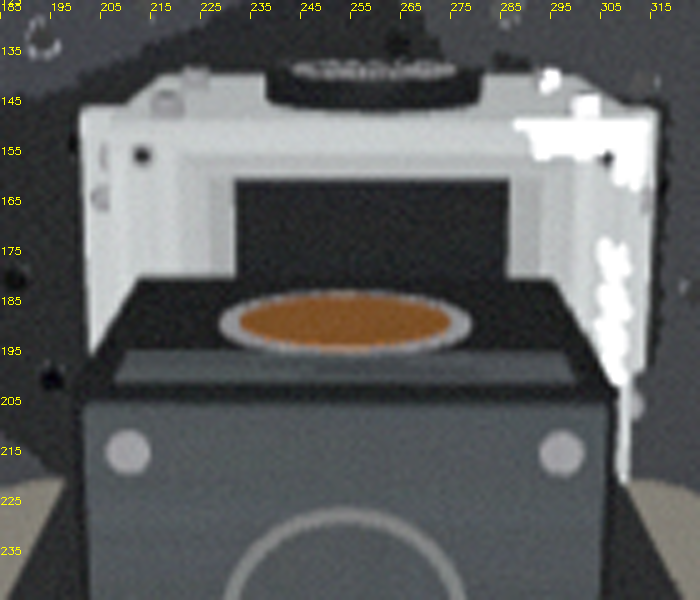

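step_arm --deltas "0.05 -0.002 0.005 0.0054 0 0.02 0; 0.05 -0.002 0.012 0.0054 0 0.02 0; 0.05 -0.002 0.018 0.0054 0 0.02 0; 0.05 -0.002 0.022 0.0054 0 0.02 0; 0.05 -0.002 0.022 0.0054 0 0.02 0"

```text
time_s: 20.27
ee_pos: [0.5468, 0.1946, 0.1707]
eef_rot: [-1.559, 0.241, -0.237]
force: [-0.1, -0.8, -2.1]
width: 0.0555
```

step_arm --deltas "0.05 0 0 0 0 0 0; 0.05 0 0 0 0 0 0; 0.05 0 0 0 0 0 0; 0.05 0 0 0 0 0 0; 0.05 0 0 0 0 0 0"

```text
time_s: 20.68
ee_pos: [0.548, 0.1948, 0.1728]
eef_rot: [-1.557, 0.239, -0.239]
force: [0.0, -0.1, -1.6]
width: 0.0557
```

Run:
```python
from bench import *
from h import *
import pickle
s=snapshot("wrist");o=get_obs();print(o["time_s"],o["width"],o["force"],o["ee_pos"],o["eef_rot"])
cv2.imwrite("pics/wI.png",s["pixels"][:,:,::-1]);pickle.dump((s,o),open("wI.pkl","wb"))
zoom("pics/wI.png",185,125,140,120,5,"pics/wIz.png")
print(delta(o,[.548,.1936,.1736],-17.55))
s=snapshot("scene");cv2.imwrite('pics/s4.png',s["pixels"][:,:,::-1]);zoom('pics/s4.png',280,100,100,150,5,'pics/s4z.png')
```

```text
20.7333 0.05568421652809116 [-0.73052078  0.04910326 -1.58061498] [0.54796658 0.1948008  0.17279561] [-1.55744285  0.23877791 -0.23944732]
(array([ 0.0004, -0.0008, -0.0011]), array([-0.002,  0.016,  0.004]))
```

View pics/wIz.png

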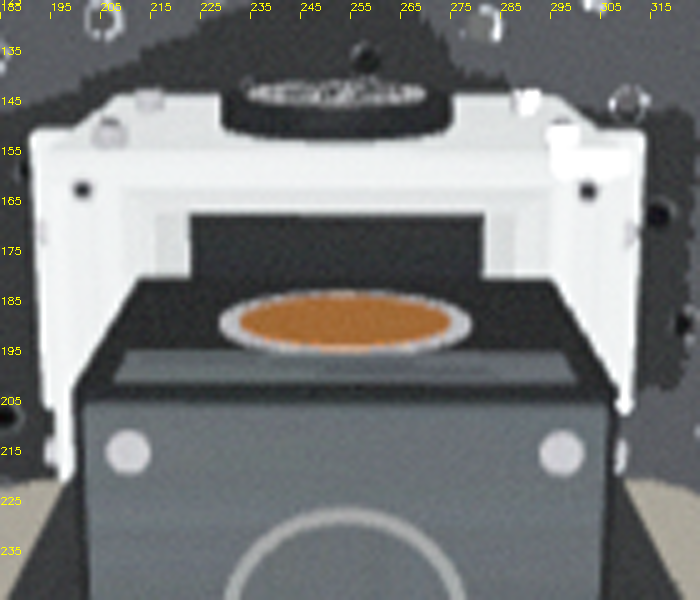

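View pics/s4z.png

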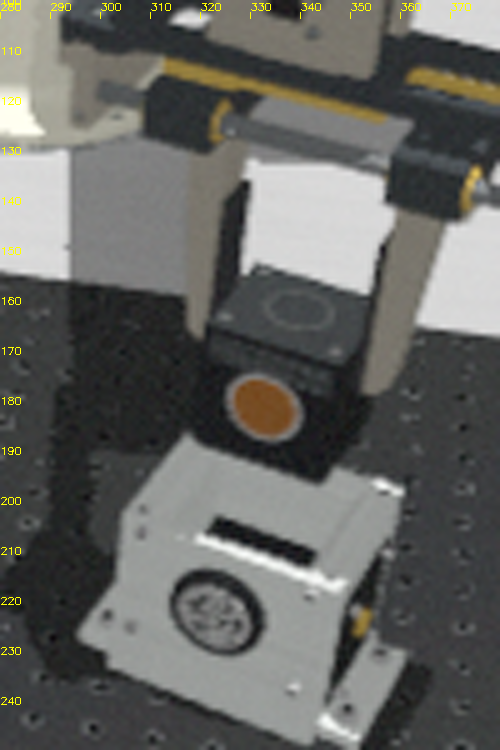

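step_arm --deltas "0.05 0.0003 0.008 -0.0012 0 0.016 0; 0.05 0.0003 0.016 -0.0012 0 0.016 0; 0.05 0.0003 0.024 -0.0012 0 0.016 0; 0.05 0.0003 0.030 -0.0012 0 0.016 0; 0.05 0.0003 0.030 -0.0012 0 0.016 0"

```text
time_s: 21.2
ee_pos: [0.5462, 0.1933, 0.14]
eef_rot: [-1.559, 0.244, -0.237]
force: [-0.6, -0.1, -0.8]
width: 0.0554
```

step_arm --deltas "0.05 0 0 0 0 0 0; 0.05 0 0 0 0 0 0; 0.05 0 0 0 0 0 0; 0.05 0 0 0 0 0 0; 0.05 0 0 0 0 0 0"

```text
time_s: 21.62
ee_pos: [0.548, 0.1936, 0.143]
eef_rot: [-1.557, 0.24, -0.241]
force: [-0.9, -0.3, -0.8]
width: 0.0553
```

Run:
```python
from bench import *
from h import *
import pickle
s=snapshot("wrist");o=get_obs();print(o["time_s"],o["width"],o["force"],o["ee_pos"],o["eef_rot"])
cv2.imwrite("pics/wJ.png",s["pixels"][:,:,::-1]);pickle.dump((s,o),open("wJ.pkl","wb"))
zoom("pics/wJ.png",185,125,140,120,5,"pics/wJz.png")
print(delta(o,[.548,.1936,.1406],-17.55))
```

```text
21.6667 0.055802470452495236 [-0.77209525 -0.51658992 -1.25803207] [0.54795563 0.19359503 0.14289069] [-1.55724138  0.23993336 -0.24085828]
(array([0.    , 0.0023, 0.    ]), array([-0.002,  0.   ,  0.005]))
```

View pics/wJz.png

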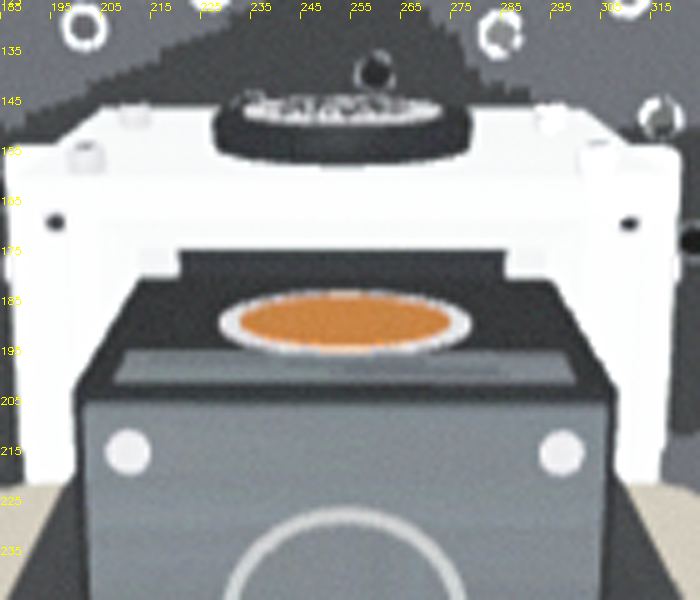

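step_arm --deltas "0.05 0 0.002 0 0 0 0; 0.05 0 0.004 0 0 0 0; 0.05 0 0.006 0 0 0 0; 0.05 0 0.008 0 0 0 0; 0.05 0 0.008 0 0 0 0"

```text
time_s: 22.08
ee_pos: [0.5473, 0.1935, 0.1338]
eef_rot: [-1.558, 0.241, -0.24]
force: [0.4, -0.2, -2.0]
width: 0.0556
```

step_arm --deltas "0.05 0 0.002 0 0 0 0; 0.05 0 0.004 0 0 0 0; 0.05 0 0.006 0 0 0 0; 0.05 0 0.008 0 0 0 0; 0.05 0 0.008 0 0 0 0"

```text
time_s: 22.5
ee_pos: [0.5474, 0.1935, 0.1259]
eef_rot: [-1.558, 0.241, -0.24]
force: [-0.4, -0.4, -0.9]
width: 0.0559
```

step_arm --deltas "0.05 0 0.003 0 0 0 0; 0.05 0 0.006 0 0 0 0; 0.05 0 0.009 0 0 0 0; 0.05 0 0.01 0 0 0 0; 0.05 0 0.01 0 0 0 0"

```text
time_s: 22.92
ee_pos: [0.5474, 0.1935, 0.116]
eef_rot: [-1.558, 0.241, -0.24]
force: [0.8, -0.2, -2.0]
width: 0.0556
```

step_arm --deltas "0.05 0 0.002 0 0 0 0; 0.05 0 0.004 0 0 0 0; 0.05 0 0.006 0 0 0 0; 0.05 0 0.008 0 0 0 0; 0.05 0 0.008 0 0 0 0"

```text
time_s: 23.33
ee_pos: [0.5474, 0.1935, 0.108]
eef_rot: [-1.558, 0.241, -0.24]
force: [0.0, -0.5, -2.1]
width: 0.0558
```

step_arm --deltas "0.05 0 0.001 0 0 0 0; 0.05 0 0.002 0 0 0 0; 0.05 0 0.003 0 0 0 0; 0.05 0 0.004 0 0 0 0; 0.05 0 0.004 0 0 0 0"

```text
time_s: 23.75
ee_pos: [0.5476, 0.1935, 0.1043]
eef_rot: [-1.558, 0.241, -0.24]
force: [0.3, 0.0, -2.1]
width: 0.0556
```

step_arm --deltas "0.05 0 0.0005 0 0 0 0; 0.05 0 0.001 0 0 0 0; 0.05 0 0.0015 0 0 0 0; 0.05 0 0.0015 0 0 0 0; 0.05 0 0.0015 0 0 0 0"

```text
time_s: 24.17
ee_pos: [0.5478, 0.1935, 0.1031]
eef_rot: [-1.557, 0.24, -0.24]
force: [-0.4, 0.6, -2.6]
width: 0.0559
```

step_arm --deltas "0.05 0 0.0005 0 0 0 0; 0.05 0 0.001 0 0 0 0; 0.05 0 0.0015 0 0 0 0; 0.05 0 0.0015 0 0 0 0; 0.05 0 0.0015 0 0 0 0"

```text
time_s: 24.58
ee_pos: [0.5479, 0.1936, 0.102]
eef_rot: [-1.557, 0.24, -0.241]
force: [-1.4, -0.9, 4.4]
width: 0.056
```

step_arm --deltas "0.056 0 -0.0005 0 0 0 0; 0.07 0 -0.0005 0 0 0 0; 0.08 0 -0.0005 0 0 0 0; 0.08 0 -0.0005 0 0 0 0; 0.08 0 -0.0005 0 0 0 0"

```text
time_s: 25.0
ee_pos: [0.5477, 0.1936, 0.1018]
eef_rot: [-1.557, 0.241, -0.24]
force: [-0.3, 0.8, -0.8]
width: 0.0793
```

step_arm --deltas "0.08 0 -0.01 0 0 0 0; 0.08 0 -0.025 0 0 0 0; 0.08 0 -0.04 0 0 0 0; 0.08 0 -0.05 0 0 0 0; 0 0 -0.05 0 0 0 0" --newtons 20

```text
time_s: 25.42
ee_pos: [0.5497, 0.1939, 0.1554]
eef_rot: [-1.556, 0.236, -0.245]
force: [1.2, -0.2, 0.9]
width: 0.0751
```

Run:
```python
from bench import *
from h import *
import pickle
s=snapshot("wrist");o=get_obs();print(o["time_s"],o["width"],o["force"],o["ee_pos"],o["eef_rot"])
cv2.imwrite("pics/wK.png",s["pixels"][:,:,::-1]);pickle.dump((s,o),open("wK.pkl","wb"))
s=snapshot("scene");cv2.imwrite('pics/s5.png',s["pixels"][:,:,::-1]);zoom('pics/s5.png',280,100,100,150,4,'pics/s5z.png')
print(delta(o,[.548,.1936,.13],-17.55))
```

```text
25.4667 0.07147095858267105 [-0.05058769 -0.27313059 -0.00813423] [0.54885319 0.19370352 0.15373322] [-1.55645311  0.2379299  -0.24289721]
(array([-0.0009,  0.0237, -0.0004]), array([-0.013, -0.001,  0.028]))
```

View pics/wK.png

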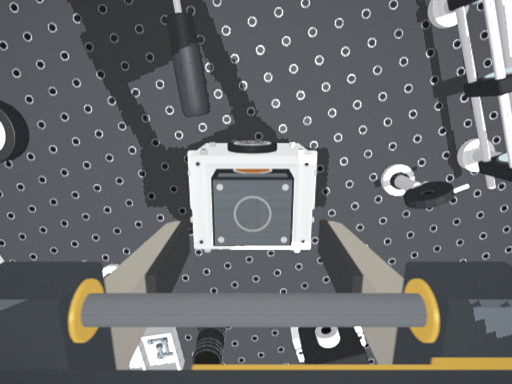

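View pics/s5z.png

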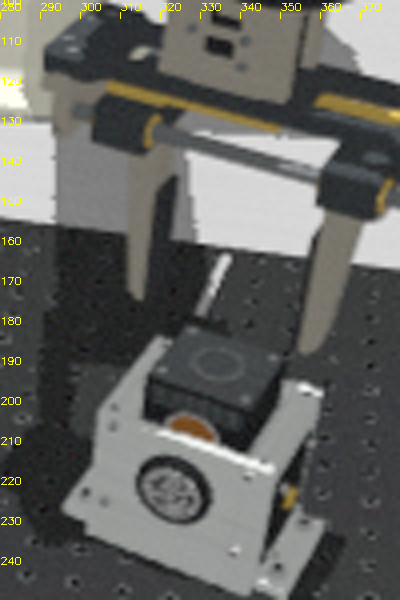

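step_arm --deltas "0 0 0 0 0 0 0; 0 0 0 0 0 0 0; 0 0 0 0 0 0 0; 0 0 0 0 0 0 0; 0 0 0 0 0 0 0"

```text
time_s: 25.93
ee_pos: [0.5475, 0.1935, 0.1516]
eef_rot: [-1.558, 0.241, -0.24]
force: [-0.1, 0.0, 0.3]
width: 0.0339
```

step_arm --deltas "0 0 0.004 0 0 0 0; 0 0 0.01 0 0 0 0; 0 0 0.016 0 0 0 0; 0 0 0.02 0 0 0 0; 0 0 0.02 0 0 0 0"

```text
time_s: 26.35
ee_pos: [0.5467, 0.1934, 0.1303]
eef_rot: [-1.558, 0.243, -0.238]
force: [-0.5, 0.3, 0.6]
width: 0.0015
```

step_arm --deltas "0 0 0.001 0 0 0 0; 0 0 0.002 0 0 0 0; 0 0 0.003 0 0 0 0; 0 0 0.003 0 0 0 0; 0 0 0.003 0 0 0 0"

```text
time_s: 26.77
ee_pos: [0.5478, 0.1936, 0.1292]
eef_rot: [-1.557, 0.24, -0.241]
force: [0.2, 0.6, 0.5]
width: 0.0003
```

Run:
```python
from bench import *
from h import *
o=get_obs();print(o["time_s"],o["width"],o["force"],o["ee_pos"])
print(delta(o,[.548,.1936,.1235],-17.55))
```

```text
26.7667 0.00030272102823918523 [0.24323107 0.57355199 0.49635434] [0.54781785 0.19358725 0.12917876]
(array([0.0002, 0.0057, 0.0001]), array([-0.001, -0.   ,  0.002]))
```

step_arm --deltas "0 0 0.0015 0 0 0 0; 0 0 0.003 0 0 0 0; 0 0 0.0045 0 0 0 0; 0 0 0.006 0 0 0 0; 0 0 0.007 0 0 0 0"

```text
time_s: 27.18
ee_pos: [0.5478, 0.1936, 0.1223]
eef_rot: [-1.557, 0.24, -0.24]
force: [-2.0, -0.4, 3.5]
width: 0.0002
```

step_arm --deltas "0 0 0.001 0 0 0 0; 0 0 0.002 0 0 0 0; 0 0 0.003 0 0 0 0; 0 0 0.004 0 0 0 0; 0 0 0.005 0 0 0 0"

```text
time_s: 27.6
ee_pos: [0.5478, 0.1936, 0.1172]
eef_rot: [-1.557, 0.24, -0.241]
force: [-1.5, -1.2, 4.4]
width: 0.0004
```

step_arm --deltas "0 0 0.001 0 0 0 0; 0 0 0.002 0 0 0 0; 0 0 0.003 0 0 0 0; 0 0 0.004 0 0 0 0; 0 0 0.005 0 0 0 0"

```text
time_s: 28.02
ee_pos: [0.5478, 0.1936, 0.1121]
eef_rot: [-1.557, 0.24, -0.241]
force: [-1.4, 0.4, 4.3]
width: 0.0002
```

step_arm --deltas "0 0 0.001 0 0 0 0; 0 0 0.002 0 0 0 0; 0 0 0.003 0 0 0 0; 0 0 0.004 0 0 0 0; 0 0 0.005 0 0 0 0"

```text
time_s: 28.43
ee_pos: [0.5478, 0.1936, 0.1071]
eef_rot: [-1.557, 0.24, -0.241]
force: [-1.3, 0.0, 5.8]
width: 0.0006
```

step_arm --deltas "0 0 0.0005 0 0 0 0; 0 0 0.001 0 0 0 0; 0 0 0.0015 0 0 0 0; 0 0 0.002 0 0 0 0; 0 0 0.002 0 0 0 0"

```text
time_s: 28.85
ee_pos: [0.5478, 0.1936, 0.105]
eef_rot: [-1.557, 0.24, -0.241]
force: [-1.4, -0.1, 4.9]
width: 0.0006
```

step_arm --deltas "0 0 0.0005 0 0 0 0; 0 0 0.001 0 0 0 0; 0 0 0.001 0 0 0 0; 0 0 0.001 0 0 0 0; 0 0 0.001 0 0 0 0"

```text
time_s: 29.27
ee_pos: [0.5478, 0.1936, 0.104]
eef_rot: [-1.557, 0.24, -0.24]
force: [-1.5, 0.0, 5.1]
width: 0.0004
```

step_arm --deltas "0 0 0.0003 0 0 0 0; 0 0 0.0006 0 0 0 0; 0 0 0.0009 0 0 0 0; 0 0 0.001 0 0 0 0; 0 0 0.001 0 0 0 0"

```text
time_s: 29.68
ee_pos: [0.5478, 0.1936, 0.103]
eef_rot: [-1.557, 0.24, -0.241]
force: [-1.7, 0.8, 4.4]
width: 0.0005
```

step_arm --deltas "0 0 0.0003 0 0 0 0; 0 0 0.0006 0 0 0 0; 0 0 0.0009 0 0 0 0; 0 0 0.001 0 0 0 0; 0 0 0.001 0 0 0 0"

```text
time_s: 30.1
ee_pos: [0.5478, 0.1936, 0.102]
eef_rot: [-1.557, 0.24, -0.241]
force: [-1.2, -0.0, 3.9]
width: 0.0004
```

step_arm --deltas "0 0 0.0003 0 0 0 0; 0 0 0.0006 0 0 0 0; 0 0 0.0009 0 0 0 0; 0 0 0.001 0 0 0 0; 0 0 0.001 0 0 0 0"

```text
time_s: 30.52
ee_pos: [0.5478, 0.1935, 0.101]
eef_rot: [-1.557, 0.24, -0.24]
force: [-1.0, -0.0, 4.8]
width: 0.0008
```

step_arm --deltas "0 0 0.0003 0 0 0 0; 0 0 0.0006 0 0 0 0; 0 0 0.0009 0 0 0 0; 0 0 0.001 0 0 0 0; 0 0 0.001 0 0 0 0"

```text
time_s: 30.93
ee_pos: [0.5478, 0.1936, 0.1001]
eef_rot: [-1.557, 0.24, -0.241]
force: [-1.9, -0.8, 5.1]
width: 0.0003
```

step_arm --deltas "0 0 0.0003 0 0 0 0; 0 0 0.0006 0 0 0 0; 0 0 0.0009 0 0 0 0; 0 0 0.001 0 0 0 0; 0 0 0.001 0 0 0 0"

```text
time_s: 31.35
ee_pos: [0.5479, 0.1935, 0.0997]
eef_rot: [-1.558, 0.24, -0.241]
force: [-2.2, -1.5, 8.5]
width: 0.0006
```

step_arm --deltas "0 0 0.0002 0 0 0 0; 0 0 0.0004 0 0 0 0; 0 0 0.0005 0 0 0 0; 0 0 0.0005 0 0 0 0; 0 0 0.0005 0 0 0 0"

```text
time_s: 31.77
ee_pos: [0.548, 0.1934, 0.0996]
eef_rot: [-1.558, 0.24, -0.241]
force: [-4.2, -0.9, 9.9]
width: 0.0005
```

step_arm --deltas "0 0 0.0002 0 0 0 0; 0 0 0.0004 0 0 0 0; 0 0 0.0005 0 0 0 0; 0 0 0.0005 0 0 0 0; 0 0 0.0005 0 0 0 0"

```text
time_s: 32.18
ee_pos: [0.5481, 0.1933, 0.0994]
eef_rot: [-1.558, 0.24, -0.241]
force: [-3.4, -1.9, 11.7]
width: 0.0004
```

step_arm --deltas "0 0 -0.003 0 0 0 0; 0 0 -0.01 0 0 0 0; 0 0 -0.025 0 0 0 0; 0 0 -0.045 0 0 0 0; 0 0 -0.065 0 0 0 0"

```text
time_s: 32.6
ee_pos: [0.5467, 0.1934, 0.1625]
eef_rot: [-1.558, 0.243, -0.238]
force: [0.3, 1.4, -0.0]
width: 0.0001
```

step_arm --deltas "0 0 -0.02 0 0 0 0; 0 0 -0.03 0 0 0 0; 0 0 -0.03 0 0 0 0; 0 0 -0.03 0 0 0 0; 0 0 -0.03 0 0 0 0"

```text
time_s: 33.02
ee_pos: [0.5468, 0.1934, 0.1912]
eef_rot: [-1.558, 0.243, -0.238]
force: [0.2, 0.5, 0.3]
width: 0.0009
```

Run:
```python
from bench import *
from h import *
s=snapshot("wrist");o=get_obs();print(o["time_s"],o["width"],o["force"],o["ee_pos"])
cv2.imwrite("pics/wM.png",s["pixels"][:,:,::-1])
s=snapshot("scene");cv2.imwrite('pics/s6.png',s["pixels"][:,:,::-1]);zoom('pics/s6.png',285,160,85,95,6,'pics/s6z.png')
for n in("s5","s6"):pass
```

```text
33.0667 0.00023965503095955157 [ 0.71846148  0.52027623 -0.66879673] [0.5466654  0.19338318 0.19105118]
```

View pics/s6z.png

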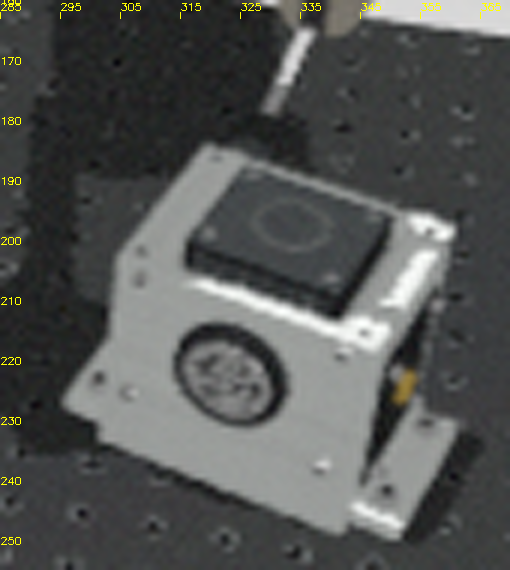

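View pics/s6.png

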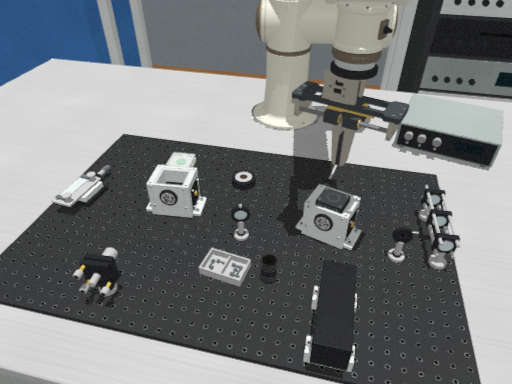

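View pics/wM.png

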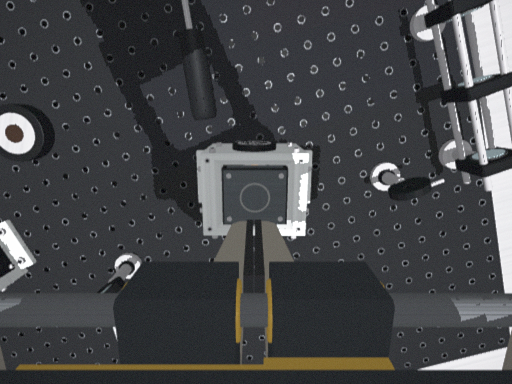

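Run:
```python
from bench import *
o=get_obs();print(o["time_s"],o["force"],o["dq"].round(4))
print(finish_job())
```

```text
33.1167 [-0.35595183  0.35482806 -0.04030474] [ 0.0019 -0.0016 -0.0058  0.0006 -0.0007  0.0005]
the job is handed in; nothing more can be done
None
```

The cassette is now locked in the formerly empty box, and I handed the job in at 33.1 s of the 64 s allowed.

- **Release:** I pressed the cassette down to the stop; the vertical reading was 12.4 N (about 13 N in total). It rose to about 24 mm above the box and I lifted it straight out.
- **Placing and locking:** I lowered it into the empty box until it met the carriage, then pressed to the stop at 11.7 N (about 12 N in total).
- **Last checks:** With the gripper 90 mm above, the pictures show the cassette staying down. Its top is roughly 6 mm above the box, compared with 24 mm before the press. That matches the stop height I felt and is within the ±7.5 mm given for this catch. The other things look to be where they were at the start, judged by eye only, and the tool was touching nothing.
- **What disagreed:** The cameras placed the boxes up to 15 mm apart until I took the box tops to be about 98 mm above the surface, not 86 mm. The breadboard seems to be about 12 mm thick. The wrist camera also read about 2 mm off along the tool's x axis, and I corrected for that.
- **Not fully explained:** On the first press, contact seemed about 1.6 mm higher than the stop height implies.

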